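# Fetch the spare bottle from behind the jar

## Task

A spare cream bottle is hidden behind the white jar, under the top shelf of the grey bottle bay. Move the jar aside, take the cream bottle out and stand it upright in the pink bin, then put the jar back upright where it stood. Keep both upright all the while and do not disturb the brown bottle in the bay or the pot and the tube on top of it.

Things in the scene. Friction and masses are not known exactly. Their poses are not given: they have to be found in the camera images.
- jar_center (a point): The white plastic jar with black lid, round, 52 mm across, 105 mm high (lid 47 mm across from 89 mm up), about 0.2 kg, loose; this point is on its axis half-way up, 52 mm above its underside; z up its axis. Its wall is straight from 5 to 71 mm above its underside. It starts about 70 mm in front of the spare bottle. Free worktop to stand it on: left of the bay, round x 0.40, y 0.27 m.
- spare_center (a point): Cream bottle, brown cap, round, 32 mm across, 98 mm high, about 0.07 kg, loose; point on its axis half-way up, 49 mm above its underside; z up its axis. Wall straight from 2 to 70 mm above its underside. Starts in the rear of the bay, left or right half, under the shelf, whose front edge overhangs its axis by 15 to 25 mm: lean the tool back towards the robot about 30 degrees; draw it out forwards.
- bay: Grey metal bottle bay, fixed. Origin on the worktop, mid-width; x to its closed back, y to its left. Floor plate 6 mm thick, x -75 to +83 mm, 300 mm wide; back's inner face x +78. A shelf (underside 215 mm, front lip top 234 mm above the worktop) covers x +20 to +83 over the full width; side walls below it, inner faces y +-145; before it the sides are 25 mm high. Bay yaw is within 0.1 rad of the robot's.
- bin: The pink open bin, fixed on the worktop at the robot's right. Origin: centre of its underside; x along its length. Outside 214 mm (x) by 128 mm (y), 50 mm high; inside 198 mm by 112 mm, floor 3 mm thick.
- amber_center (a point): Bystander: brown bottle, black cap, 44 mm across, 146 mm high, loose, in the rear of the bay in the half where the spare is not, 115 to 135 mm beside the spare; the point is its centre, half-way up. Leave it.
- pot_center (a point): Bystander: small loose brown pot with black cap, 32 mm across, 58 mm high, on the bay's shelf; the point is its centre. Leave it.
- tube_center (a point): Bystander: loose black tube, 22 mm across, 66 mm high, standing on the bay's shelf; the point is its centre. Leave it.
Not all that is in view belongs to the job. Leave any yellow look-alike of the part that bears spare_center alone.

How it is judged:
On the way, in this order (a step that is already met when the one before it is completed fails the run):
1. the jar has been moved aside (at least 70 mm from its place) and stands upright, released (distance of jar_center from where it was at the start of the episode above 0.07 m and height (world z) of jar_center below 0.075 m and angle between jar_center's own z axis and vertical below 0.2 rad and contact force between the fingers and jar below 0.1 N), for 0.2 s.
2. the spare bottle stands upright in the pink bin, released (x of spare_center in the frame of bin between -0.085 and 0.085 m and y of spare_center in the frame of bin between -0.045 and 0.045 m and height (world z) of spare_center below 0.065 m and angle between spare_center's own z axis and vertical below 0.2 rad and contact force between the fingers and spare below 0.1 N), for 0.2 s.
At the end, for the whole second after the job is handed in: The spare bottle stands upright (within 0.2 rad) on the pink bin's floor, and the jar stands upright (within 0.2 rad) within 25 mm of where it stood at the start; both released and at rest (all of step 2 and distance of jar_center from where it was at the start of the episode below 0.025 m and angle between jar_center's own z axis and vertical below 0.2 rad and linear speed of each of spare, jar below 0.02 m/s); the robot touches nothing.
It fails at once if the jar or the spare bottle tipped by more than 0.6 rad (angle between any of spare_center, jar_center's own z axis and vertical above 0.6 rad).
It fails at once if the brown bottle, the pot or the tube moved by more than 30 mm (distance of any of amber_center, pot_center, tube_center from where it was at the start of the episode above 0.03 m).
It also fails if it takes over 72 s, if anything falls off the work surface, if the arm or the gripper's body presses on something with over 40 N, if the wrist force passes 120 N, or if a joint passes its speed limit or range.

## Robot

A 6-joint arm with a two-finger parallel gripper is mounted at the origin on a cart in front of the work surface, level with it; the furniture and walls round the work are solid. World frame = base frame: x ahead of the robot, y to its left, z up, the work surface at z = 0. Lengths are in m, angles in rad, forces in N, time in s.
With the tool pointing down it reaches from about 0.275 to 0.85 m from the base axis. Payload 5.2 kg.
Tool frame: the origin (TCP) lies on the centre line of the jaws, within the pads' length; the fingertips stand 14 mm ahead of it and the grasp point (between the pads) lies 5 mm behind it; z points along the fingers, y is the line along which they close (so a half turn about z gives the same grasp; the last joint's range is limited). The gripper opens to 85 mm and grips with 20 to 120 N. Pads are 22 mm wide; open, the fingers measure 114 mm over their backs; the gripper's body (76 mm by 85 mm) begins 54 mm behind the grasp point. The pads swing forward as they close: fully open they stand 13 mm farther back than shut.
Start: joints at [-1.325, 0.259, 1.535, -0, 1.348, -0.203], TCP at [0.239, -0.496, 0.219] pointing down, gripper open.
Joint ranges: [-3.14, 3.14], [-0.91, 2.08], [0.19, 2.58], [-1.22, 4.36], [0.22, 2.71], [-3.12, 3.12]. Speed limits (rad/s): [2.57, 2.57, 3.14, 3.14, 3.14, 3.14].

## Interface

Orientations are given as [roll, pitch, yaw] about the fixed x, y, z axes, in that order (R = Rz(yaw) Ry(pitch) Rx(roll)).
In Python, from bench import manip, imaging gives the robot as it stands.
- The arm moves only by the shell command python3 -m jog 'ROWS' [FORCE]. ROWS is JSON, a list of rows, each a list of 7 numbers: the finger opening in cm, from 0 to 8.54, then the shift along the world's x, y, z in cm, then the turn, a rotation vector about the world's x, y, z in rad. In form: [[jaw, tx, ty, tz, rx, ry, rz], ...]. A call has 1 to 5 rows; each row is the pose to reach, as a shift and turn from the pose commanded when the call began; what a row does not reach only later rows make up. A row lasts 1/8 s, in which the tool goes at most 62.5 mm and 10.7 degrees, less where a joint would pass 70% of its speed; a pose out of reach is approached as far as the arm can. A call with a gripper value outside its range is refused whole. The fingers move at their own pace and stop on an object; FORCE is the grip in N (left out, the last holds). Time passes only in rows, so rows that repeat a pose let the fingers close. It gives the time, the measured TCP pose, the force, the opening and the grip force at its end, in the units of the state.
- manip.read_state(): the state, without advancing time (a new reading comes with each control period).
- imaging.camera(name): name is "scene" or "top" or "wrist"; returns (picture, depth): 384x512x3 uint8, red, green, blue; 384x512 float32, m along the optical axis (not along the pixel's ray), 0 where there is no reading.
- imaging.calibration(name): a dict with "fov_y" (degrees; the focal length in pixels is half the picture's height over the tangent of half this angle, whatever the lens; pixels are square), "cx", "cy" (the principal point, pixels), "R" (3x3) and "t" (3): a world point X has camera coordinates R X + t; the wrist camera has in their place "tool_from_camera" (4x4, takes a point from camera to tool coordinates, whose origin is the TCP and whose axes are the flange's). Camera axes: x right, y down, z forward; pixel columns grow to the right and rows downward; lengths in m; the calibration is good to about 2 mm. A picture is of the moment at which its call begins: read the wrist's pose just before it. calibration takes no time and is no camera call.
- manip.job_done(): hands the job in; it is judged then, once.
The state is a dict: "time_s": time; "q": joint angles; "qvel": joint speeds; "tau": joint torques, N m; "eef_pos": TCP position; "eef_rot": TCP orientation; "contact_force": force on the tool from outside, world axes, zero at the start; "ft_torque": the same for the moment, N m; "gripper_width": finger opening in m; "grip_force": force on a finger pad.
Only numpy, scipy, OpenCV 4.12 (cv2) and the standard library are available. Lean on these libraries where they do the work, as an engineer would, in place of code of your own. Each camera call takes 0.05 s, during which the arm holds its last target. There are 200 camera calls.

## Working session

There is one attempt and no reset: what is moved stays moved. The work goes in short steps, Python scripts to look and compute and a shell command to move; the robot and the scene stay as the last step left them, time stands still between calls to the robot, and variables do not carry over. Pictures are saved under pics/ and viewed, at most 10 in all, crops included, and the job is handed in when it is done.

```bash
ls; mkdir -p pics
python3 - <<'E'
from bench import manip, imaging
import cv2, numpy as np
ims=[]
for n in ("scene","top"):
    p,d=imaging.camera(n); np.savez('%s0.npz'%n,p=p,d=d); cv2.imwrite('pics/%s0.png'%n,p[:,:,::-1])
    print(n,{k:np.round(v,3).tolist() for k,v in imaging.calibration(n).items()})
print(manip.read_state())
print({k:np.round(v,3).tolist() for k,v in imaging.calibration("wrist").items()})
E
```

```text
pics
scene {'fov_y': 44.609, 'cx': 260.164, 'cy': 192.905, 'R': [[0.461, -0.887, 0.006], [-0.475, -0.253, -0.843], [0.749, 0.386, -0.538]], 't': [-0.329, 0.382, 1.026]}
top {'fov_y': 53.27, 'cx': 259.369, 'cy': 191.491, 'R': [[-0.095, -0.995, 0.007], [-0.905, 0.083, -0.417], [0.415, -0.045, -0.909]], 't': [-0.019, 0.586, 0.913]}
{'time_s': 0.1, 'q': array([-1.32483394e+00,  2.59251826e-01,  1.53596316e+00,  8.87306580e-06,
        1.34798018e+00, -2.02800561e-01]), 'qvel': array([ 0.00025757, -0.00371385, -0.00217053,  0.0007733 ,  0.00047087,
       -0.00061833]), 'tau': array([ 1.90199789e-03, -4.46974397e+01, -2.91245574e+01, -3.17015420e-04,
        6.06192247e-03,  1.30681028e-05]), 'eef_pos': array([ 0.23852274, -0.49505494,  0.21837188]), 'eef_rot': array([-3.14002473e+00, -3.31240254e-04,  4.48760718e-01]), 'contact_force': array([ 0.90044906, -0.56553408, -0.30081262]), 'ft_torque': array([-0.02479506, -0.01583405, -0.03202406]), 'grip_force': 0.0, 'gripper_width': 0.0852348825056915}
{'fov_y': 66.336, 'cx': 256.344, 'cy': 194.015, 'tool_from_camera': [[0.0, -0.952, -0.306, 0.079], [1.0, 0.0, -0.0, 0.0], [0.001, -0.306, 0.952, -0.156], [0.0, 0.0, 0.0, 1.0]]}
```

View pics/scene0.png

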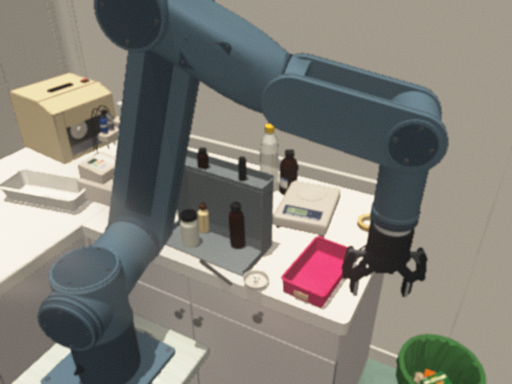

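View pics/top0.png

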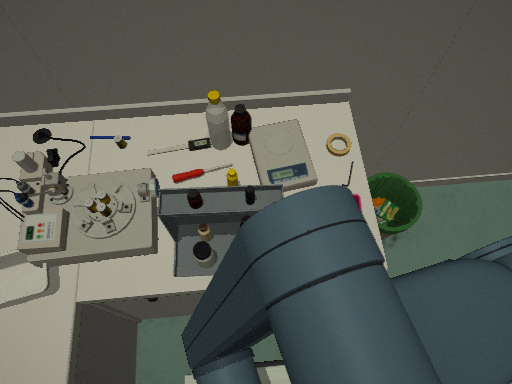

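The scene view shows the jar at (190,228), the cream bottle at (203,217), the amber bottle at (237,226) and the pink bin at (317,270). The top view shows the jar lid at (204,252) and the spare's cap at (204,230), with the yellow look-alike behind the bay at (232,177).

```bash
cat > h.py <<'E'
import numpy as np, cv2
from scipy.spatial.transform import Rotation as Ro
from bench import manip, imaging
def pose():
    s=manip.read_state(); T=np.eye(4); T[:3,:3]=Ro.from_euler('xyz',s['eef_rot']).as_matrix(); T[:3,3]=s['eef_pos']; return T
def cam(n,T=None):
    """returns f,cx,cy,Rwc,origin"""
    c=imaging.calibration(n); f=192/np.tan(np.radians(c['fov_y'])/2)
    if n=='wrist':
        M=T@np.array(c['tool_from_camera']); return f,c['cx'],c['cy'],M[:3,:3],M[:3,3]
    R=np.array(c['R']); return f,c['cx'],c['cy'],R.T,-R.T@np.array(c['t'])
def ray(C,u,v):
    f,cx,cy,R,o=C; d=np.stack([(np.asarray(u,float)-cx)/f,(np.asarray(v,float)-cy)/f,np.ones(np.shape(u))],-1); return d@R.T,o
def plane(C,u,v,z):
    d,o=ray(C,u,v); return o+d*((z-o[2])/d[...,2])[...,None]
def cloud(C,dep):
    v,u=np.mgrid[:384,:512]; d,o=ray(C,u,v); return o+d*dep[...,None]
def tri(rays):
    A=0;b=0
    for d,o in rays:
        d=d/np.linalg.norm(d); P=np.eye(3)-np.outer(d,d); A=A+P; b=b+P@o
    X=np.linalg.solve(A,b); return X,[np.linalg.norm((np.eye(3)-np.outer(d,d)/(d@d))@(X-o)) for d,o in rays]
E
python3 - <<'E'
from h import *
for n in ('scene','top'):
    z=np.load(n+'0.npz'); p,d=z['p'].astype(int),z['d']; C=cam(n); X=cloud(C,d)
    r,g,b=p[...,0],p[...,1],p[...,2]
    print(n)
    # pink
    m=(r>120)&(g<70)&(b>50)&(r-b>40)&(d>0)&(X[...,2]<.08)&(X[...,2]>-.01)
    if n=='scene':
        rim=m&(X[...,2]>.044)
        q=X[m][:, :2].astype(np.float32); print('bin',m.sum(),cv2.minAreaRect(q),'rim',X[rim].mean(0),cv2.minAreaRect(X[rim][:,:2].astype(np.float32)), np.percentile(X[m][:,2],[2,50,99]))
    # points within bay region by height band
    bx={'scene':(160,280,140,275),'top':(160,300,180,280)}[n]
    w=np.zeros_like(m); w[bx[2]:bx[3],bx[0]:bx[1]]=1; w&=d>0
    for name,px,rad in (('jar',(190,215) if n=='scene' else (203,250),9),('spare',(204,210) if n=='scene' else (204,230),5),('amber',(236,220) if n=='scene' else (243,220),4),('pot',(202,155) if n=='scene' else (195,199),4),('tube',(242,165) if n=='scene' else (250,193),4)):
        print(name); 
        for dv in range(-rad,rad+16,4): 
            u,v=px[0],px[1]+dv; print('  ',u,v,X[v,u].round(3),p[v,u])
    # bay lip edge: points with z .20-.236
    m=w&(X[...,2]>.2)&(X[...,2]<.232)
    print('shelf',m.sum(),cv2.minAreaRect(X[m][:,:2].astype(np.float32)))
    m=w&(X[...,2]>-.0)&(X[...,2]<.012); print('floor',cv2.minAreaRect(X[m][:,:2].astype(np.float32)))
E
```

```text
scene
bin 1342 ((0.4813236892223358, -0.30170637369155884), (0.12383571267127991, 0.21492613852024078), 85.4822006225586) rim [ 0.45406952 -0.29332204  0.04820739] ((0.47983139753341675, -0.3018050491809845), (0.12364305555820465, 0.2119840681552887), 85.38187408447266) [0.00202733 0.02691039 0.05159973]
jar
   190 206 [0.555 0.168 0.041] [69 71 70]
   190 210 [0.452 0.091 0.113] [38 39 35]
   190 214 [0.442 0.084 0.108] [34 34 31]
   190 218 [0.424 0.071 0.109] [33 33 31]
   190 222 [0.426 0.074 0.093] [113 109  96]
   190 226 [0.422 0.073 0.082] [186 181 162]
   190 230 [0.421 0.074 0.068] [142 139 123]
   190 234 [0.418 0.072 0.057] [138 135 119]
   190 238 [0.42  0.075 0.04 ] [137 135 119]
spare
   204 205 [0.502 0.077 0.105] [72 51 37]
   204 209 [0.501 0.077 0.091] [85 68 48]
   204 213 [0.493 0.072 0.084] [229 204 151]
   204 217 [0.496 0.075 0.066] [134 117  84]
   204 221 [0.496 0.076 0.051] [137 119  86]
   204 225 [0.497 0.078 0.035] [137 119  84]
   204 229 [0.493 0.076 0.023] [138 119  86]
amber
   236 216 [ 0.479 -0.046  0.121] [48 28 24]
   236 220 [ 0.473 -0.049  0.11
[... 1988 characters left out ...]
13 0.082 0.267] [19 17  3]
   195 203 [0.507 0.084 0.258] [11  0  0]
   195 207 [0.507 0.087 0.234] [15  4  0]
   195 211 [0.501 0.089 0.225] [93 96 95]
   195 215 [0.492 0.09  0.22 ] [52 56 52]
tube
   250 189 [ 0.516 -0.045  0.289] [30 31 29]
   250 193 [ 0.507 -0.044  0.288] [18 18 22]
   250 197 [ 0.507 -0.044  0.267] [ 9 10  3]
   250 201 [ 0.507 -0.044  0.243] [15 14 12]
   250 205 [ 0.505 -0.043  0.222] [94 98 95]
   250 209 [ 0.496 -0.042  0.22 ] [93 97 92]
shelf 2305 ((0.5179390907287598, 0.026228927075862885), (0.297693133354187, 0.062322039157152176), 87.15203857421875)
floor ((0.5340550541877747, 0.023944780230522156), (0.4325789213180542, 0.30960288643836975), 84.75629425048828)
```

```bash
python3 -m jog '[[8.54,2,5,2,0,0,0.18],[8.54,4,10,4,0,0,0.36],[8.54,5,15,6,0,0,0.54],[8.54,7,20,8,0,0,0.72],[8.54,9,25,10,0,0,0.9]]' 60; python3 -m jog '[[8.54,1,5,0,0,0,0.18],[8.54,2,10,0,0,0,0.36],[8.54,3,15,0,0,0,0.54],[8.54,4,20,0,0,0,0.72],[8.54,5,25,0,0,0,0.9]]'; python3 -m jog '[[8.54,0,3,0,0,0,0.18],[8.54,0,6,0,0,0,0.36],[8.54,0,8,0,0,0,0.54],[8.54,0,8,0,0,0,0.72],[8.54,0,8,0,0,0,0.84]]'
```

```text
time_s: 0.72
eef_pos: [0.3288, -0.2437, 0.3195]
eef_rot: [-3.142, -0.0, 1.354]
contact_force: [1.2, -0.4, -0.9]
gripper_width: 0.0852
grip_force: 0.0
time_s: 1.35
eef_pos: [0.3785, 0.0061, 0.319]
eef_rot: [-3.142, 0.0, 2.254]
contact_force: [0.6, -0.8, -0.6]
gripper_width: 0.0854
grip_force: 0.0
time_s: 1.98
eef_pos: [0.3783, 0.0849, 0.3187]
eef_rot: [-3.142, -0.001, 3.095]
contact_force: [-0.6, 0.1, 0.1]
gripper_width: 0.0855
grip_force: 0.0
```

Run:
```python
from h import *
T=pose(); p,d=imaging.camera('wrist'); C=cam('wrist',T); np.savez('w1.npz',p=p,d=d,T=T); cv2.imwrite('pics/w1.png',p[:,:,::-1])
X=cloud(C,d)
print(X[::48,::64].round(2).tolist()[3:7])
m=(d>0)&(abs(X[...,0]-.442)<.05)&(abs(X[...,1]-.084)<.05)&(X[...,2]>.1)&(X[...,2]<.13)&(X[...,0]<.475)
q=X[m]; print('lid',m.sum(),np.percentile(q[:,2],[5,50,95]),cv2.minEnclosingCircle(q[:,:2].astype(np.float32)),np.median(q,0))
```

```text
[[[0.43, -1.04, -0.81], [0.36, -0.25, -0.04], [0.36, -0.12, 0.0], [0.36, -0.02, 0.0], [0.37, 0.09, 0.0], [0.37, 0.19, 0.0], [0.38, 0.29, 0.0], [0.38, 0.39, 0.0]], [[0.43, -0.35, 0.0], [0.43, -0.23, 0.02], [0.44, -0.14, 0.0], [0.44, -0.03, 0.01], [0.42, 0.08, 0.09], [0.45, 0.19, 0.0], [0.46, 0.3, 0.0], [0.46, 0.4, 0.0]], [[0.51, -0.36, 0.02], [0.51, -0.24, 0.04], [0.5, -0.12, 0.07], [0.49, -0.01, 0.09], [0.5, 0.08, 0.08], [0.5, 0.17, 0.09], [0.51, 0.27, 0.08], [0.5, 0.35, 0.1]], [[0.58, -0.36, 0.05], [0.59, -0.25, 0.05], [0.37, 0.04, 0.38], [0.54, -0.01, 0.13], [0.55, 0.08, 0.13], [0.55, 0.17, 0.12], [0.37, 0.13, 0.38], [0.56, 0.34, 0.13]]]
lid 960 [0.10723458 0.1120028  0.11321523] ((0.43964213132858276, 0.09142542630434036), 0.023389630019664764) [0.43729246 0.09148696 0.1120028 ]
```

View pics/w1.png

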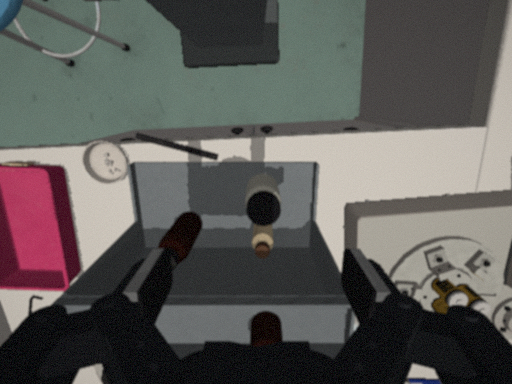

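The wrist view (upside down, bottom = +x) shows the jar lid at (262,208), the spare cap at (262,242), the amber bottle at (180,237), the pot at (265,330), and the bin at left. The lid measures 0.112 m high with radius 23.4 mm, which agrees with the text.

```bash
python3 -m jog '[[8.54,1,0.3,-4,-0.007,-0.15,0],[8.54,2,0.3,-9,-0.012,-0.26,0],[8.54,3.3,0.3,-14,-0.012,-0.26,0],[8.54,3.3,0.3,-14,-0.012,-0.26,0]]'; python3 -m jog '[[8.54,0.8,0,-3,0,0,0],[8.54,1.6,0,-6,0,0,0],[8.54,2.4,0,-9,0,0,0],[8.54,3.1,0,-11.6,0,0,0],[8.54,3.1,0,-11.6,0,0,0]]'
```

```text
time_s: 2.52
eef_pos: [0.4086, 0.0876, 0.1758]
eef_rot: [3.139, 0.252, 3.087]
contact_force: [0.2, 0.3, 0.4]
gripper_width: 0.0856
grip_force: 0.0
time_s: 3.15
eef_pos: [0.4433, 0.0873, 0.0633]
eef_rot: [3.14, 0.259, 3.088]
contact_force: [0.3, -0.5, 0.6]
gripper_width: 0.0853
grip_force: 0.0
```

```bash
python3 -m jog '[[4,0,0,0,0,0,0],[4,0,0,0,0,0,0],[4,0,0,0,0,0,0],[4,0,0,0,0,0,0],[4,0,0,0,0,0,0]]' 45;python3 -m jog '[[4,0,0,0,0,0,0],[4,-0.2,0,0.5,0,0,0],[4,-0.6,0,1.5,0,0,0],[4,-1.2,0,3,0,0,0],[4,-1.2,0,3,0,0,0]]'
```

```text
time_s: 3.78
eef_pos: [0.4442, 0.0877, 0.0652]
eef_rot: [3.139, 0.265, 3.088]
contact_force: [-1.8, 1.4, 7.9]
gripper_width: 0.0481
grip_force: 45.3
time_s: 4.4
eef_pos: [0.4309, 0.0875, 0.0944]
eef_rot: [3.14, 0.263, 3.089]
contact_force: [-0.3, 0.3, -2.2]
gripper_width: 0.0482
grip_force: 47.0
```

Run:
```python
from h import *
p,d=imaging.camera('scene'); np.savez('s2.npz',p=p,d=d)
T=pose(); w,dw=imaging.camera('wrist')
X=cloud(cam('wrist',T),dw)
a=cv2.resize(p[140:290,120:300],None,fx=2.2,fy=2.2,interpolation=cv2.INTER_CUBIC)
b=w[60:384,100:420]; h=min(a.shape[0],b.shape[0])
cv2.imwrite('pics/c2.png',np.hstack([a[:h],b[:h]])[:,:,::-1])
for v in range(150,384,16): print(v,X[v,256].round(3))
```

```text
150 [0.413 0.088 0.007]
166 [0.401 0.089 0.059]
182 [0.401 0.089 0.079]
198 [0.401 0.089 0.095]
214 [0.401 0.089 0.109]
230 [0.405 0.089 0.117]
246 [0.404 0.089 0.128]
262 [0.405 0.089 0.137]
278 [0.41  0.088 0.141]
294 [0.419 0.088 0.142]
310 [0.431 0.087 0.141]
326 [0.316 0.093 0.224]
342 [0.549 0.081 0.087]
358 [0.397 0.089 0.181]
374 [0.396 0.089 0.185]
```

View pics/c2.png

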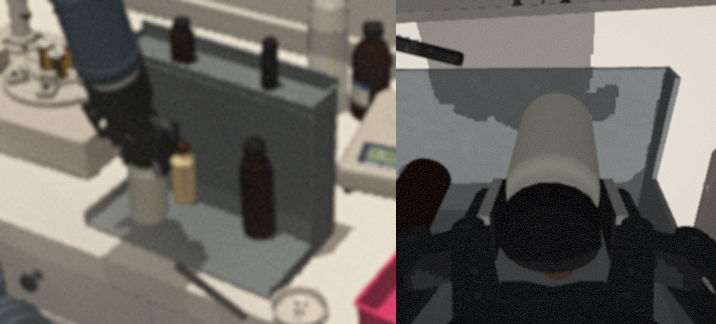

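The jar is upright in the jaws and lifted 30 mm. Next I carry it to the left.

```bash
python3 -m jog '[[4,-0.5,0,1,0,0,0],[4,-1.5,3,1,0,0,0],[4,-2.5,7,1,0,0,0],[4,-3.5,11,1,0,0,0],[4,-4.5,15,1,0,0,0]]';python3 -m jog '[[4,-0.4,2,0,0,0,0],[4,-0.4,2.7,0,0,0,0],[4,-0.4,2.7,-2,0,0,0],[4,-0.4,2.7,-3.6,0,0,0],[4,-0.4,2.7,-4,0,0,0]]';python3 -m jog '[[4,0,0,0,0,0,0],[4,0,0,-0.3,0,0,0],[4,0,0,-0.3,0,0,0]]'
```

```text
time_s: 5.12
eef_pos: [0.3851, 0.2385, 0.1033]
eef_rot: [3.14, 0.26, 3.088]
contact_force: [-0.0, 0.2, -3.5]
gripper_width: 0.0477
grip_force: 47.3
time_s: 5.75
eef_pos: [0.381, 0.2634, 0.0622]
eef_rot: [3.141, 0.258, 3.088]
contact_force: [-0.3, 1.1, -3.3]
gripper_width: 0.048
grip_force: 47.5
time_s: 6.12
eef_pos: [0.3819, 0.2645, 0.0604]
eef_rot: [3.14, 0.261, 3.088]
contact_force: [-0.1, 0.6, -2.8]
gripper_width: 0.0478
grip_force: 47.5
```

```bash
python3 -m jog '[[4,0,0,-0.15,0,0,0],[4,0,0,-0.3,0,0,0],[4,0,0,-0.3,0,0,0]]';python3 -m jog '[[5,0,0,0,0,0,0],[6.5,0,0,0,0,0,0],[8.54,0,0,0,0,0,0],[8.54,0,0,0,0,0,0],[8.54,0,0,0,0,0,0]]'
```

```text
time_s: 6.5
eef_pos: [0.3832, 0.2649, 0.0591]
eef_rot: [3.139, 0.264, 3.089]
contact_force: [-2.7, -3.0, 15.7]
gripper_width: 0.048
grip_force: 48.6
time_s: 7.12
eef_pos: [0.3816, 0.2644, 0.057]
eef_rot: [3.14, 0.26, 3.089]
contact_force: [0.2, -0.0, -0.4]
gripper_width: 0.0854
grip_force: 0.0
```

```bash
python3 -m jog '[[8.54,-0.5,0,2,0,0,0],[8.54,-1.6,0,6,0,0,0],[8.54,-3.1,0,11.6,0,0,0],[8.54,-4,0,14,0,0,0],[8.54,-4,0,14,0,0,0]]';python3 -m jog '[[8.54,0.5,-4,0,-0.006,-0.13,0],[8.54,1,-9,0,-0.012,-0.26,0],[8.54,1.5,-14,0,-0.012,-0.26,0],[8.54,2,-18,0,-0.012,-0.26,0],[8.54,2,-18,0,-0.012,-0.26,0]]'
python3 - <<'E'
from h import *
T=pose(); p,d=imaging.camera('wrist'); C=cam('wrist',T); np.savez('w3.npz',p=p,d=d,T=T); cv2.imwrite('pics/w3.png',p[:,:,::-1])
X=cloud(C,d)
h=p.astype(int)
m=(d>0)&(X[...,0]>.45)&(X[...,0]<.53)&(abs(X[...,1]-.085)<.05)&(X[...,2]>.02)&(X[...,2]<.072)&(h[...,0]-h[...,2]>20)
q=X[m]; print('spare wall',m.sum(),q.mean(0))
from scipy.optimize import least_squares
r=least_squares(lambda a:np.hypot(q[:,0]-a[0],q[:,1]-a[1])-.016,[.51,.085],loss='soft_l1',f_scale=.002); print('axis',r.x,np.abs(r.fun).mean())
m=(d>0)&(X[...,0]>.36)&(X[...,0]<.50)&(X[...,1]>.02)&(X[...,1]<.15)&(X[...,2]<.012)&(X[...,2]>-.01); print('floor z',np.median(X[m][:,2]))
m=(d>0)&(X[...,0]>.33)&(X[...,0]<.43)&(abs(X[...,1]-.265)<.05)&(X[...,2]>.02); print('jar',m.sum())
if m.sum():print(X[m].min(0),X[m].max(0))
p,d=imaging.camera('top'); X=cloud(cam('top'),d); np.savez('t3.npz',p=p,d=d)
m=(d>0)&(X[...,0]>.33)&(X[...,0]<.43)&(abs(X[...,1]-.265)<.05)&(X[...,2]>.09)&(X[...,2]<.12); q=X[m]; print('jar top',m.sum(), m.sum() and (cv2.minEnclosingCircle(q[:,:2].astype(np.float32)),q[:,2].mean()))
E
```

```text
time_s: 7.75
eef_pos: [0.3424, 0.2652, 0.1992]
eef_rot: [3.137, 0.264, 3.089]
contact_force: [0.7, 0.5, -0.5]
gripper_width: 0.0857
grip_force: 0.0
time_s: 8.38
eef_pos: [0.3612, 0.0826, 0.1957]
eef_rot: [3.138, 0.519, 3.085]
contact_force: [-0.0, -0.1, 0.0]
gripper_width: 0.0854
grip_force: 0.0
spare wall 712 [0.49381333 0.08927585 0.04734645]
axis [0.50683605 0.08874695] 0.0005177941052108538
floor z 0.006796974904604514
jar 6539
[0.3509158  0.2419344  0.02001029] [0.40105456 0.28964499 0.10822953]
jar top 300 (((0.3778848648071289, 0.26723700761795044), 0.02346201241016388), np.float64(0.10484842536647582))
```

View pics/w3.png

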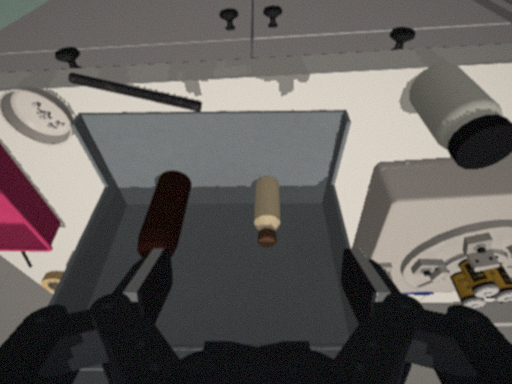

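The jar stands upright aside at (450,130), measured at (0.378, 0.267). The spare is visible at (267,215), with its axis at (0.507, 0.088). The amber bottle at (165,215) is well clear.

```bash
python3 -m jog '[[7,4,0.4,-1,0,0,0],[7,8.4,0.8,-2.5,0,0,0],[7,8.4,0.8,-2.5,0,0,0]]'; python3 -m jog '[[7,1.6,-0.1,-2.8,0,0,0],[7,3.2,-0.2,-5.6,0,0,0],[7,4.9,-0.2,-8.4,0,0,0],[7,6.4,-0.3,-11.1,0,0,0],[7,6.4,-0.3,-11.1,0,0,0]]'
python3 - <<'E'
from h import *
T=pose(); p,d=imaging.camera('wrist'); C=cam('wrist',T)
X=cloud(C,d); h=p.astype(int)
m=(d>0)&(X[...,0]>.45)&(X[...,0]<.53)&(abs(X[...,1]-.085)<.03)&(X[...,2]>.02)&(X[...,2]<.07)&(h[...,0]-h[...,2]>20)
q=X[m]; print('n',m.sum())
from scipy.optimize import least_squares
if len(q): print('axis',least_squares(lambda a:np.hypot(q[:,0]-a[0],q[:,1]-a[1])-.016,[.51,.085],loss='soft_l1',f_scale=.002).x)
E
```

```text
time_s: 8.85
eef_pos: [0.4466, 0.0934, 0.169]
eef_rot: [3.138, 0.515, 3.089]
contact_force: [-0.9, -0.3, 0.8]
gripper_width: 0.0699
grip_force: 0.0
time_s: 9.48
eef_pos: [0.5098, 0.0909, 0.0682]
eef_rot: [3.139, 0.504, 3.089]
contact_force: [-0.1, -0.1, -0.7]
gripper_width: 0.0701
grip_force: 0.0
n 2886
axis [0.50667041 0.08858215]
```

```bash
python3 -m jog '[[7,0,-0.2,-0.2,0,0,0],[7,0,-0.2,-0.2,0,0,0],[7,0,-0.2,-0.2,0,0,0]]'
```

```text
time_s: 9.9
eef_pos: [0.5111, 0.0881, 0.0699]
eef_rot: [3.139, 0.507, 3.088]
contact_force: [0.0, 0.2, 0.6]
gripper_width: 0.0701
grip_force: 0.0
```

```bash
python3 -c "
from bench import manip; s=manip.read_state(); print(s['q'].round(3), s['eef_pos'])"; python3 -m jog '[[7,0,0,-0.4,0,0,0],[7,0,0,-0.8,0,0,0],[7,0,0,-0.8,0,0,0]]'
```

```text
[-0.043  0.171  2.244 -0.012  0.22  -1.549] [0.5111109  0.08811439 0.06994518]
time_s: 10.28
eef_pos: [0.5118, 0.0884, 0.0654]
eef_rot: [3.139, 0.499, 3.088]
contact_force: [-0.4, -0.1, 0.5]
gripper_width: 0.0698
grip_force: 0.0
```

```bash
python3 -m jog '[[7,0,0,-0.2,0,0.03,0],[7,0,0,-0.2,0,0.03,0]]';  python3 -m jog '[[2,0,0,0,0,0,0],[2,0,0,0,0,0,0],[2,0,0,0,0,0,0],[2,0,0,0,0,0,0],[2,0,0,0,0,0,0]]' 35;python3 -m jog '[[2,0,0,0,0,0,0],[2,0,0,0,0,0,0]]'
```

```text
time_s: 10.52
eef_pos: [0.5124, 0.0884, 0.0638]
eef_rot: [3.141, 0.47, 3.089]
contact_force: [0.3, 0.8, 0.2]
gripper_width: 0.07
grip_force: 0.0
time_s: 11.15
eef_pos: [0.5118, 0.0884, 0.0637]
eef_rot: [3.141, 0.47, 3.089]
contact_force: [-0.4, 0.4, 2.0]
gripper_width: 0.0281
grip_force: 34.5
time_s: 11.4
eef_pos: [0.5119, 0.0884, 0.0637]
eef_rot: [3.141, 0.47, 3.089]
contact_force: [-0.6, 0.5, 1.0]
gripper_width: 0.0282
grip_force: 34.5
```

```bash
python3 -m jog '[[2,0,0,0.5,0,0,0],[2,-0.5,0,1.2,0,0,0],[2,-2.5,0,1.5,0,0,0],[2,-5,0,1.5,0,0,0],[2,-8,0,2,0,0,0]]';python3 -m jog '[[2,-1.5,0,2,0,0,0],[2,-2,0,5,0,0,0],[2,-2,0,8,0,0,0],[2,-2,0,8,0,0,0]]'
python3 - <<'E'
from h import *
T=pose(); p,d=imaging.camera('wrist'); p2,_=imaging.camera('scene')
X=cloud(cam('wrist',T),d); h=p.astype(int)
m=(d>0)&(np.linalg.norm(X[...,:2]-T[:2,3],axis=-1)<.04)&(X[...,2]>.08)&(h[...,0]-h[...,2]>20)
q=X[m]; print(m.sum(),q.min(0),q.max(0))
for a in np.arange(q[:,2].min(),q[:,2].max(),.012):
    k=q[(q[:,2]>=a)&(q[:,2]<a+.012)]; print(a.round(3),len(k),k.mean(0).round(4),k[:,0].min().round(4))
print(manip.read_state()['q'].round(2))
cv2.imwrite('pics/c4.png',np.hstack([p2[60:360,130:400],p[84:384,100:420]])[:,:,::-1])
E
```

```text
time_s: 12.02
eef_pos: [0.4306, 0.0884, 0.0836]
eef_rot: [3.141, 0.469, 3.089]
contact_force: [-0.7, -0.1, -0.9]
gripper_width: 0.0283
grip_force: 34.5
time_s: 12.52
eef_pos: [0.4132, 0.0884, 0.1666]
eef_rot: [3.141, 0.476, 3.089]
contact_force: [0.2, 0.3, -0.9]
gripper_width: 0.0279
grip_force: 34.5
7130 [0.39087583 0.07346442 0.11023562] [0.41670792 0.10472554 0.20867806]
0.11 410 [0.3962 0.0898 0.117 ] 0.3929
0.122 536 [0.3961 0.09   0.1284] 0.3927
0.134 625 [0.3958 0.09   0.1404] 0.3921
0.146 728 [0.3955 0.0897 0.1524] 0.3918
0.158 844 [0.3952 0.0897 0.1644] 0.391
0.17 1128 [0.395  0.0894 0.177 ] 0.3909
0.182 1196 [0.3995 0.0891 0.1867] 0.3923
0.194 880 [0.3985 0.089  0.2007] 0.3951
0.206 783 [0.405  0.0886 0.2076] 0.3956
[-0.06 -0.2   2.27  0.    0.61 -1.58]
```

View pics/c4.png

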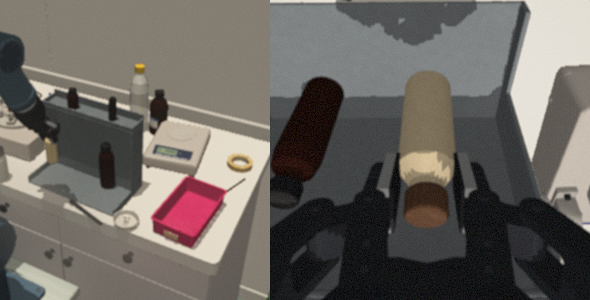

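The bottle is drawn out and held upright, with the amber bottle and the shelf items undisturbed. The bin is at (190,210) in the left crop. Next I carry the bottle over.

```bash
python3 -m jog '[[2,-0.5,-3,1,0,0,-0.04],[2,-0.5,-7,1,0,0,-0.1],[2,-0.5,-12,1,0,0,-0.2],[2,-0.5,-17,1,0,0,-0.3],[2,-0.5,-22,1,0,0,-0.4]]';python3 -m jog '[[2,1,-5,0,0,0,-0.1],[2,3,-10,0,0,0,-0.2],[2,5,-14,0,0,0,-0.2],[2,7,-16.5,0,0,0,-0.2],[2,7.5,-17,0,0,0,-0.2]]'; python3 -m jog '[[2,0,0,0,0,0,0],[2,0,0,0,0,0,0]]'
python3 - <<'E'
from h import *
T=pose(); p,d=imaging.camera('wrist')
X=cloud(cam('wrist',T),d); h=p.astype(int)
m=(d>0)&(np.linalg.norm(X[...,:2]-T[:2,3],axis=-1)<.04)&(X[...,2]>.08)&(h[...,0]-h[...,2]>20)&(h[...,1]>h[...,2])
q=X[m]; print(m.sum(),q.min(0),q.max(0),np.median(q,0))
print(manip.read_state()['q'].round(2))
m=(h[...,0]-h[...,1]>50)&(h[...,2]-h[...,1]>8)&(d>0)&(X[...,2]<.06); q=X[m]; print('bin',m.sum(),cv2.minAreaRect(q[:,:2].astype(np.float32)),np.percentile(q[:,2],[3,20,50,98]))
cv2.imwrite('pics/w5.png',p[:,:,::-1])
E
```

```text
time_s: 13.25
eef_pos: [0.4054, -0.1326, 0.1718]
eef_rot: [3.14, 0.466, 2.684]
contact_force: [1.3, 0.4, -0.2]
gripper_width: 0.0281
grip_force: 34.6
time_s: 13.88
eef_pos: [0.4816, -0.3025, 0.1713]
eef_rot: [3.141, 0.466, 2.487]
contact_force: [-0.2, -0.2, -0.3]
gripper_width: 0.0282
grip_force: 34.6
time_s: 14.12
eef_pos: [0.4808, -0.3, 0.1726]
eef_rot: [3.141, 0.467, 2.489]
contact_force: [-0.0, 0.8, -0.5]
gripper_width: 0.028
grip_force: 34.6
6617 [ 0.45981934 -0.30957275  0.11606091] [ 0.48703726 -0.27972003  0.21467326] [ 0.46736258 -0.28897787  0.17859815]
[-0.8   0.08  1.99  0.12  0.62 -1.8 ]
bin 29455 ((0.5075541734695435, -0.2986339032649994), (0.12697114050388336, 0.2634071409702301), 85.39356231689453) [0.00241247 0.0032297  0.00404957 0.05164552]
```

View pics/w5.png

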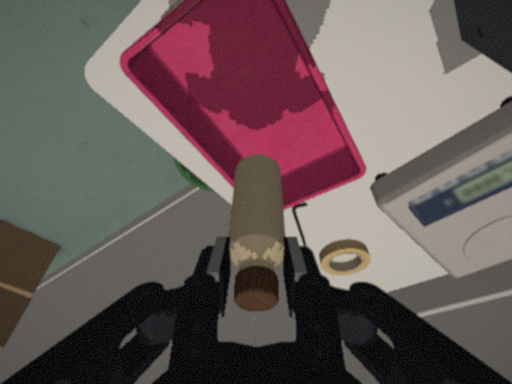

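The bottle hangs over the bin, above its middle in world coordinates and with the bin floor at z 3 to 4 mm, so I lower it.

```bash
python3 -m jog '[[2,0,0,-3,0,0,0],[2,0,0,-6,0,0,0],[2,0,0,-9,0,0,0],[2,0,0,-10.5,0,0,0],[2,0,0,-10.9,0,0,0]]';python3 -m jog '[[2,0,0,-0.2,0,0,0],[2,0,0,-0.3,0,0,0],[2,0,0,-0.3,0,0,0]]'
```

```text
time_s: 14.8
eef_pos: [0.481, -0.3003, 0.0637]
eef_rot: [3.141, 0.468, 2.489]
contact_force: [-0.2, 0.6, 1.3]
gripper_width: 0.028
grip_force: 34.6
time_s: 15.18
eef_pos: [0.482, -0.3018, 0.0623]
eef_rot: [3.141, 0.471, 2.489]
contact_force: [-0.2, -0.2, -1.1]
gripper_width: 0.028
grip_force: 34.6
```

```bash
python3 -m jog '[[2,0,0,-0.15,0,0,0],[2,0,0,-0.15,0,0,0],[2,0,0,-0.15,0,0,0]]';python3 -m jog '[[2,0,0,-0.15,0,0,0],[2,0,0,-0.15,0,0,0],[2,0,0,-0.15,0,0,0]]'
```

```text
time_s: 15.55
eef_pos: [0.4822, -0.3021, 0.0607]
eef_rot: [3.141, 0.471, 2.489]
contact_force: [0.6, -0.4, 3.2]
gripper_width: 0.0284
grip_force: 35.1
time_s: 15.92
eef_pos: [0.4832, -0.303, 0.0607]
eef_rot: [-3.141, 0.475, 2.489]
contact_force: [-0.7, 2.3, 10.5]
gripper_width: 0.0283
grip_force: 36.3
```

```bash
python3 -m jog '[[2,0,0,0.1,0,0,0],[3,0,0,0.1,0,0,0],[3.6,0,0,0.1,0,0,0],[5,0,0,0.1,0,0,0],[5.4,0,0,0.1,0,0,0]]' 20;python3 -m jog '[[5.4,0,0,0,0,0,0],[5.4,-0.7,0.5,1.8,0,0,0],[5.4,-1.6,1.2,4,0,0,0],[5.4,-3,2.3,7.5,0,0,0],[5.4,-4.3,3.3,10.7,0,0,0]]';python3 - <<'E'
from h import *
T=pose(); p,d=imaging.camera('wrist'); p2,d2=imaging.camera('scene')
cv2.imwrite('pics/c6.png',np.hstack([cv2.resize(p2[180:320,250:390],(384,384)),p[:,56:440]])[:,:,::-1])
for n,P,D,C in (('w',p,d,cam('wrist',T)),('s',p2,d2,cam('scene'))):
    X=cloud(C,D); h=P.astype(int)
    m=(D>0)&(np.hypot(X[...,0]-.478,X[...,1]+.3)<.04)&(X[...,2]>.02)&(X[...,2]<.11)&(h[...,1]>h[...,2])&(h[...,0]-h[...,2]>15); q=X[m]; print(n,m.sum(),np.median(q,0),q[:,2].max())
    lo=q[q[:,2]<.045];hi=q[(q[:,2]>.055)&(q[:,2]<.07)]; print(np.median(lo,0),np.median(hi,0))
E
```

```text
time_s: 16.55
eef_pos: [0.4814, -0.3012, 0.059]
eef_rot: [3.141, 0.468, 2.489]
contact_force: [0.7, -0.3, 0.7]
gripper_width: 0.0539
grip_force: 0.0
time_s: 17.18
eef_pos: [0.4381, -0.2681, 0.1673]
eef_rot: [3.141, 0.469, 2.489]
contact_force: [-0.1, -0.5, 0.3]
gripper_width: 0.0541
grip_force: 0.0
w 2029 [ 0.46822122 -0.29205974  0.07340153] 0.10318474034816721
[ 0.46641385 -0.28888768  0.03336891] [ 0.4649321  -0.28903449  0.0631405 ]
s 285 [ 0.46652142 -0.30466685  0.06550874] 0.10350147935169718
[ 0.4654612  -0.30561311  0.03339048] [ 0.4638131  -0.30616646  0.06290735]
```

View pics/c6.png

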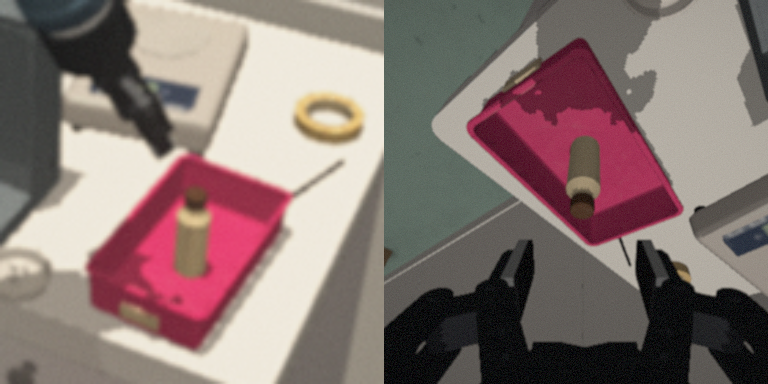

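The spare stands upright and free in the bin (left crop (193,235)). Now I fetch the jar.

```bash
python3 -m jog '[[8.54,-3,3,3,0,0,0.1],[8.54,-6,8,5,0,0,0.2],[8.54,-8,13,5,0,0,0.3],[8.54,-9,18,5,0,0,0.4],[8.54,-9,23,5,0,0,0.5]]';python3 -m jog '[[8.54,-0.5,5,0,0,0,0.1],[8.54,-0.5,10,0,0,0,0.1],[8.54,-0.5,15,0,0,0,0.1],[8.54,-0.5,20,0,0,0,0.1],[8.54,-0.5,25,0,0,0,0.1]]';python3 -m jog '[[8.54,0,3,0,0.006,0.1,0],[8.54,0,5.3,-1.5,0.01,0.21,0],[8.54,0,5.3,-1.5,0.01,0.21,0]]'
```

```text
time_s: 17.9
eef_pos: [0.3479, -0.0378, 0.216]
eef_rot: [3.141, 0.47, 2.988]
contact_force: [1.3, 0.6, 0.2]
gripper_width: 0.0856
grip_force: 0.0
time_s: 18.52
eef_pos: [0.3441, 0.1679, 0.2154]
eef_rot: [-3.141, 0.464, 3.088]
contact_force: [1.1, -1.1, -1.0]
gripper_width: 0.0856
grip_force: 0.0
time_s: 18.9
eef_pos: [0.3449, 0.2203, 0.1991]
eef_rot: [-3.138, 0.25, 3.09]
contact_force: [-0.1, -0.1, -0.1]
gripper_width: 0.0852
grip_force: 0.0
```

```bash
python3 -m jog '[[8.54,-0.1,4.5,0,0,-0.01,0],[8.54,-0.1,4.5,0,0,-0.01,0]]'; python3 -m jog '[[8.54,0.9,0,-3.5,0,0,0],[8.54,1.8,0,-7,0,0,0],[8.54,2.8,0,-10.5,0,0,0],[8.54,3.7,0,-14,0,0,0],[8.54,3.7,0,-14,0,0,0]]'
```

```text
time_s: 19.15
eef_pos: [0.3426, 0.2651, 0.2002]
eef_rot: [-3.139, 0.263, 3.091]
contact_force: [-0.3, -0.8, 0.7]
gripper_width: 0.0855
grip_force: 0.0
time_s: 19.77
eef_pos: [0.3782, 0.2617, 0.0586]
eef_rot: [-3.136, 0.258, 3.087]
contact_force: [-1.0, -0.1, 0.8]
gripper_width: 0.0855
grip_force: 0.0
```

```bash
python3 -m jog '[[8.54,0.3,0.3,0,0,0,0],[5,0.3,0.3,0,0,0,0],[4,0.3,0.3,0,0,0,0],[4,0.3,0.3,0,0,0,0],[4,0.3,0.3,0,0,0,0]]' 45; python3 -m jog '[[4,0,0,0,0,0,0],[4,0,0,0.5,0,0,0],[4,0,0,2,0,0,0],[4,0,0,4.5,0,0,0],[4,0,0,4.5,0,0,0]]'
```

```text
time_s: 20.4
eef_pos: [0.3841, 0.268, 0.0624]
eef_rot: [-3.141, 0.266, 3.088]
contact_force: [-3.8, -0.2, 9.8]
gripper_width: 0.0459
grip_force: 44.5
time_s: 21.02
eef_pos: [0.3842, 0.2679, 0.1073]
eef_rot: [-3.141, 0.266, 3.088]
contact_force: [-0.4, 0.5, -2.4]
gripper_width: 0.0456
grip_force: 45.1
```

Run:
```python
from h import *
T=pose(); p,d=imaging.camera('wrist'); X=cloud(cam('wrist',T),d); print(T[:3,3])
for v in range(140,310,14): print(v,X[v,256].round(3))
```

```text
[0.38417128 0.2678624  0.10728627]
140 [0.366 0.269 0.001]
154 [0.353 0.269 0.058]
168 [0.353 0.269 0.078]
182 [0.353 0.269 0.095]
196 [0.352 0.269 0.11 ]
210 [0.353 0.269 0.122]
224 [0.356 0.269 0.128]
238 [0.356 0.269 0.138]
252 [0.355 0.269 0.147]
266 [0.36  0.269 0.15 ]
280 [0.369 0.269 0.15 ]
294 [0.378 0.268 0.151]
308 [0.388 0.267 0.151]
```

```bash
python3 -m jog '[[4,0.5,-2,0,0,0,0],[4,2,-6,0,0,0,0],[4,3.5,-10,0,0,0,0],[4,5,-14,0,0,0,0],[4,6,-17,0,0,0,0]]';python3 -m jog '[[4,0.1,-1,0,0,0,0],[4,0.1,-1,0,0,0,0],[4,0.1,-1,-1.5,0,0,0],[4,0.1,-1,-3,0,0,0],[4,0.1,-1,-3.6,0,0,0]]';python3 -m jog '[[4,0,0,0,0,0,0],[4,0,0,0,0,0,0]]'
```

```text
time_s: 21.7
eef_pos: [0.4426, 0.0955, 0.1044]
eef_rot: [-3.139, 0.26, 3.087]
contact_force: [-0.6, 0.0, -3.2]
gripper_width: 0.0456
grip_force: 45.3
time_s: 22.32
eef_pos: [0.4427, 0.0884, 0.0685]
eef_rot: [-3.14, 0.26, 3.089]
contact_force: [-3.5, 0.7, 11.9]
gripper_width: 0.0458
grip_force: 49.2
time_s: 22.58
eef_pos: [0.4442, 0.0877, 0.0699]
eef_rot: [-3.139, 0.263, 3.089]
contact_force: [-0.2, -0.2, -2.1]
gripper_width: 0.0456
grip_force: 45.2
```

```bash
python3 -m jog '[[4,0,0,-0.15,0,0,0],[4,0,0,-0.25,0,0,0],[4,0,0,-0.25,0,0,0]]'; python3 -m jog '[[5,0,0,0,0,0,0],[6,0,0,0,0,0,0],[8.54,0,0,0,0,0,0],[8.54,0,0,0,0,0,0],[8.54,0,0,0,0,0,0]]'; python3 -m jog '[[8.54,-0.5,0,2,0,0,0],[8.54,-1.6,0,6,0,0,0],[8.54,-3.1,0,11.6,0,0,0],[8.54,-5,0,15,0,0,0],[8.54,-6,0,17,0,0,0]]'; python3 -m jog '[[8.54,-1,0,1,0,0,0],[8.54,-1,0,1,0,0,0],[8.54,-1,0,1,0,0,0]]'
python3 - <<'E'
from h import *
T=pose(); p,d=imaging.camera('wrist'); p2,d2=imaging.camera('scene'); p3,d3=imaging.camera('top')
for n,D,C in (('w',d,cam('wrist',T)),('t',d3,cam('top'))):
    X=cloud(C,D); m=(D>0)&(np.hypot(X[...,0]-.44,X[...,1]-.088)<.035)&(X[...,2]>.1)&(X[...,2]<.125)
    q=X[m]; print(n,m.sum(),m.sum() and (cv2.minEnclosingCircle(q[:,:2].astype(np.float32)),np.median(q,0)))
X=cloud(cam('top'),np.load('top0.npz')['d']); m=(np.hypot(X[...,0]-.44,X[...,1]-.088)<.035)&(X[...,2]>.1)&(X[...,2]<.125);q=X[m]; print('top before',m.sum(),cv2.minEnclosingCircle(q[:,:2].astype(np.float32)),np.median(q,0))
cv2.imwrite('pics/c7.png',np.hstack([cv2.resize(p2[130:310,170:360],(405,384)),p[:,56:440]])[:,:,::-1])
E
```

```text
time_s: 22.95
eef_pos: [0.4451, 0.0873, 0.0686]
eef_rot: [-3.14, 0.265, 3.088]
contact_force: [-5.7, 0.6, 10.7]
gripper_width: 0.0459
grip_force: 48.1
time_s: 23.58
eef_pos: [0.4441, 0.0872, 0.0671]
eef_rot: [-3.139, 0.263, 3.088]
contact_force: [0.4, 0.1, -0.3]
gripper_width: 0.0853
grip_force: 0.0
time_s: 24.2
eef_pos: [0.384, 0.0872, 0.2394]
eef_rot: [-3.139, 0.266, 3.088]
contact_force: [1.2, -0.3, 0.3]
gripper_width: 0.0854
grip_force: 0.0
time_s: 24.58
eef_pos: [0.3739, 0.0872, 0.2462]
eef_rot: [-3.14, 0.261, 3.088]
contact_force: [0.8, 0.1, -0.4]
gripper_width: 0.0855
grip_force: 0.0
w 1359 (((0.4386187195777893, 0.08716553449630737), 0.023761576041579247), array([0.43469083, 0.08748802, 0.11193565]))
t 65 (((0.4454437494277954, 0.07322473078966141), 0.017399633303284645), array([0.44347017, 0.07310471, 0.11164375]))
top before 260 ((0.43959349393844604, 0.08949655294418335), 0.02385832741856575) [0.4380351  0.0895872  0.11152985]
```

View pics/c7.png

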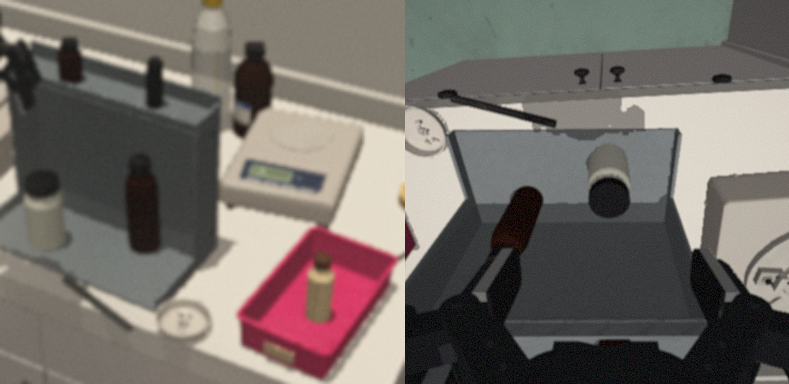

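The jar is upright at (0.4386, 0.087), about 3 mm from its start. The spare stands in the bin, the bystanders are in place and the robot is clear, so I hand in.

```bash
python3 -c "
from bench import manip; print(manip.job_done())"
```

```text
the job is handed in; nothing more can be done
None
```

I handed the job in at about 25 s of the 72 s allowed: the cream bottle stands upright in the pink bin, the jar is back upright about 3 mm from its start by camera, and the brown bottle, pot and tube look undisturbed; no verdict was returned.

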